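Open the wide touch-latch till-roll cupboard

ROBOT

A 6-joint arm with a two-finger parallel gripper is mounted at the origin on a cart in front of the work surface, level with it; the furniture and walls round the work are solid. World frame = base frame: x ahead of the robot, y to its left, z up, the work surface at z = 0. Lengths are in m, angles in rad, forces in N, time in s.
With the tool pointing down it reaches from about 0.3 to 0.85 m from the base axis. Payload 5.4 kg.
Tool frame: the origin (TCP) lies at the very end of the fingers, on their centre line; the grasp point (between the pads) lies 19 mm behind it; z points along the fingers, y is the line along which they close (so a half turn about z gives the same grasp; the last joint's range is limited). The gripper opens to 85 mm and grips with 20 to 120 N. Pads are 22 mm wide; open, the fingers measure 114 mm over their backs; the gripper's body (76 mm by 85 mm) begins 54 mm behind the grasp point. The pads swing forward as they close: fully open they stand 13 mm farther back than shut.
Start: joints at [-1.516, 0.158, 1.597, -0, 1.386, -0.21], TCP at [0.15, -0.555, 0.231] pointing down, gripper open.
Joint ranges: [-2.91, 2.91], [-0.94, 2.29], [0.18, 2.7], [-1.29, 4.43], [0.17, 2.64], [-3, 3]. Speed limits (rad/s): [2.57, 2.57, 3.14, 3.14, 3.14, 3.14].

INTERFACE

Orientations are given as a unit quaternion [w, x, y, z].
In Python, from bench import bot gives the robot as it stands.
- The arm moves only by the tool play_rows, never from a script. Its argument "rows" is a list of rows, each a list of 7 numbers: the finger opening in mm, from 0 to 85.4, then the shift along the tool's x, y, z in mm, then the turn, a rotation vector about the tool's x, y, z in units of 10 degrees (1.0 is 10 degrees). In form: [[claw, tx, ty, tz, rx, ry, rz], ...]. A call has exactly 8 rows; each row shifts and turns the commanded pose from where the row before left it, along the tool's axes as they then stand; what a row does not reach is not made up. A row lasts 1/8 s, in which the tool goes at most 62.5 mm and 10.7 degrees, less where a joint would pass 70% of its speed; a pose out of reach is approached as far as the arm can. A call is refused whole if a number of a shift passes 62.5 or a number of a turn 1, either way. A call with a gripper value outside its range is refused whole. The fingers move at their own pace and stop on an object; the grip force is fixed at half the most. Time passes only in rows, so rows that do not move let the fingers close, or fill a call up. It gives the time, the measured TCP pose, the force, the opening and the grip force at its end, in the units of the state.
- bot.observe(): the state, without advancing time (a new reading comes with each control period).
- bot.capture(name): name is "scene" or "side" or "wrist"; returns (picture, depth): 384x512x3 uint8, red, green, blue; 384x512 float32, m along the optical axis (not along the pixel's ray), 0 where there is no reading.
- bot.camera_params(name): a dict with "fx", "fy", "cx", "cy" (pixels), "position" and "orientation" of the camera in the world. Camera axes: x right, y down, z forward; pixel columns grow to the right and rows downward; lengths in m; the calibration is good to about 2 mm. A picture is of the moment at which its call begins: read the wrist's pose just before it. camera_params takes no time and is no camera call; for the wrist camera it gives the pose at the moment of the call.
- bot.sign_off(): hands the job in; it is judged then, once.
The state is a dict: "time": time; "joint_pos": joint angles; "qd": joint speeds; "joint_torque": joint torques, N m; "eef_pos": TCP position; "ee_rot": TCP orientation; "ft_force": force on the tool from outside, world axes, zero at the start; "torque": the same for the moment, N m; "grip_width": finger opening in m; "finger_force": force on a finger pad.
Only numpy, scipy, OpenCV 4.12 (cv2) and the standard library are available. Lean on these libraries where they do the work, as an engineer would, in place of code of your own. Each camera call takes 0.05 s, during which the arm holds its last target. There are 200 camera calls.

TASK

Two small white push-to-open cupboards stand side by side on a board on the counter. With a fingertip, push in the free edge of the wider cupboard's door until its catch lets go, take the finger away so that the door springs ajar, then push the door from behind with the finger until it stands wide open, about square to its cupboard. Grip nothing, leave the narrow cupboard shut and leave the other things on the counter where they are.

Things in the scene. Friction and masses are not known exactly. Their poses are not given: they have to be found in the camera images.
- wide: The wide cupboard, a plain white box 140 mm wide (its y), 110 mm deep (its x), 140 mm high, fixed; origin at the centre of its underside, on a board 12 mm thick (so its top is at z = 0.152). Its -x side is the front, turned roughly to the robot, covered by one handleless door. The wide and narrow cupboards may stand either way round.
- narrow: The narrow cupboard, alike in every way but 95 mm wide; must stay shut. Same origin and axes. The gap between the two is about 50 mm.
- wide_door (a joint): Wide door's angle, rad: 0 shut and latched. Pushed in it goes negative: the catch trips at about -0.025 (3 mm at wide_press, 3 to 5 N), stop at -0.05. Tripped and let go, a spring drives it ajar to about +0.5, where it rests. Then it turns with slight friction, stays where left, stops at 1.75. Upright hinge at the cupboard's right (-y) edge; free edge left (+y); opens to the cupboard's -x.
- narrow_door (a joint): Door angle of the narrow cupboard, rad: 0 shut and latched; same mechanism and same hinge side.
- wide_press (a point): Centre of the flat round 26 mm steel finger plate on the wide door's outer face, in front of the catch: 115 mm from the hinge axis, 25 mm in from the free edge, 22 mm below the top. Moves with the door; its x axis points from outer to inner face, y from hinge to free edge, z up.
- wide_edge (a point): Top corner of the wide door's free edge, on the inner face, z = 0.152; moves with the door, axes as wide_press. Door 12 mm thick, 138 mm wide, 118 mm high, underside 34 mm above the counter. Shut, its inner face is 7 mm off the cupboard's front; ajar, the free edge is some 65 mm farther out, leaving room for a finger, from above, between door and cupboard.
- wide_hinge (a point): Upper end of the wide door's hinge axis, in the plane of its inner face, z = 0.152; same axes as wide_press.
- wide_door_front: Front half of the wide door's 12 mm panel (6 mm thick, white); origin on the hinge axis at the door's underside, axes as wide_press. Pressed to trip the catch.
- wide_door_back: Back half of the same panel (6 mm thick, grey, facing the cupboard); same origin and axes. Pushed to swing the door.
- lighter: Red pocket lighter lying flat, 79x24x12 mm, origin at the centre of its underside. Leave alone.
- keys: Bunch of keys lying flat, 101x122x8 mm, origin at the centre of its underside. Leave alone.
- glue: Standing glue stick, 26 mm across, 91 mm high, origin at the centre of its underside. Leave alone.
- stapler_1: Red and black stapler, 32x136x41 mm, origin at the centre of its underside. Leave alone.
- stamp: Rubber stamp standing, 25x44x73 mm, origin at the centre of its underside. Leave alone.

How it is judged:
On the way, in this order (a step that is already met when the one before it is completed fails the run):
1. the wide door is pushed in by the fingers at its catch (value of joint wide_door below -0.015 rad and contact force between the fingers and wide_door_front above 0.5 N).
2. the wide door has sprung ajar by itself, with no finger on it (value of joint wide_door between 0.3 and 0.8 rad and contact force between anything else and wide_door_front below 0.1 N and contact force between anything else and wide_door_back below 0.1 N), for 0.2 s.
3. the wide door is pushed open by the fingers from behind (value of joint wide_door above 0.8 rad and contact force between the fingers and wide_door_back above 0.1 N).
At the end, for the whole second after the job is handed in: The wide cupboard's door stands at rest at 1.2 rad (about 70 degrees) or more, and the narrow cupboard's door is still latched shut (below 0.05 rad) (value of joint wide_door above 1.2 rad and velocity of joint wide_door between -0.05 and 0.05 rad/s and value of joint narrow_door below 0.05 rad); the robot touches nothing.
It fails at once if the narrow cupboard's catch is tripped or its door opens (value of joint narrow_door above 0.06 rad).
It fails at once if the door is pinched: both faces pressed by the fingers at once (contact force between the fingers and wide_door_front above 4 N and contact force between the fingers and wide_door_back above 4 N).
It fails at once if another thing on the counter is picked up or pushed more than 30 mm (distance of any of lighter, keys, glue, stapler_1, stamp from where it was at the start of the episode above 0.03 m).
It also fails if it takes over 45 s, if anything falls off the work surface, if the arm or the gripper's body presses on something with over 40 N, if the wrist force passes 120 N, or if a joint passes its speed limit or range.

## Working session

There is one attempt and no reset: what is moved stays moved. The work goes in short steps, Python scripts to look and compute and a tool call to move; the robot and the scene stay as the last step left them, time stands still between calls to the robot, and variables do not carry over. Pictures are saved under pics/ and viewed, at most 10 in all, crops included, and the job is handed in when it is done.

Besides the shell and the picture viewer there is one more tool, called after "Call:" by a JSON object that holds its "op" and its "data", one argument or row to a line. play_rows: Moves the arm, as the interface text tells. Its arguments: {"type":"object","properties":{"rows":{"type":"array"}},"required":["rows"]}

```bash
mkdir -p pics; python3 - <<'E'
from bench import bot
import cv2,numpy as np
s=bot.observe();print(s)
for n in ["scene","side"]:
    p=bot.camera_params(n);print(n,p)
    im,d=bot.capture(n);np.savez(f"pics/{n}0.npz",im=im,d=d,**p)
    cv2.imwrite(f"pics/{n}0.png",im[...,::-1])
E
```

```text
{'time': 0.0, 'joint_pos': array([-1.51611154e+00,  1.59074141e-01,  1.59821894e+00,  1.07321439e-05,
        1.38621992e+00, -2.10090689e-01]), 'qd': array([-0.00085179,  0.00038923,  0.00138242,  0.00043008,  0.00241825,
       -0.00023545]), 'joint_torque': array([ 6.31940602e-04, -3.95999837e+01, -3.31427085e+01, -1.49230891e-04,
        8.47646501e-03, -1.82124404e-05]), 'eef_pos': array([ 0.15042763, -0.55435241,  0.23030947]), 'ee_rot': array([-9.56865320e-04,  9.91249209e-01,  1.32000320e-01,  7.97911959e-05]), 'ft_force': array([-0.93248392,  0.31157959,  0.22983395]), 'torque': array([0.00170112, 0.03463005, 0.00418453]), 'finger_force': 0.0, 'grip_width': 0.085172837096398}
scene {'fx': 477.185326748181, 'fy': 477.185326748181, 'cx': 254.07832331659503, 'cy': 192.06421192989833, 'position': array([-0.33187839,  0.53618988,  0.87605957]), 'orientation': array([ 0.20648876, -0.37282167,  0.80304755, -0.41651054])}
side {'fx': 426.86270183546276, 'fy': 426.86270183546276, 'cx': 263.2436292783355, 'cy': 186.4545326685072, 'position': array([ 0.68858721, -0.78651595,  0.96005112]), 'orientation': array([-0.31722561,  0.93407778,  0.15771062, -0.04465387])}
```

View pics/scene0.png

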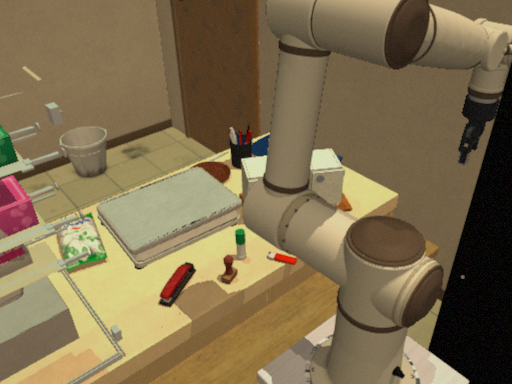

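View pics/side0.png

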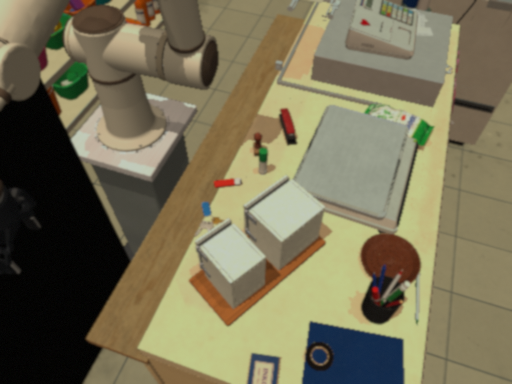

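The side view shows both cupboards: the wide one has its top at about (285,205), the narrow one's is at about (230,245), and the doors face the upper left. The keys (blue) are at (210,213), the lighter at (228,183), the glue at (263,158) and the stamp at (257,142). In the scene view the arm covers part of the cupboards.

```bash
cat > h.py <<'E'
import numpy as np,cv2
from scipy.spatial.transform import Rotation as R
def cloud(im,d,p):
    v,u=np.mgrid[:384,:512]
    c=np.dstack([(u-p['cx'])/p['fx']*d,(v-p['cy'])/p['fy']*d,d])
    q=p['orientation'];M=R.from_quat([q[1],q[2],q[3],q[0]]).as_matrix()
    return c@M.T+p['position']
def ray(u,v,p,z):
    q=p['orientation'];M=R.from_quat([q[1],q[2],q[3],q[0]]).as_matrix()
    w=M@np.array([(u-p['cx'])/p['fx'],(v-p['cy'])/p['fy'],1]);return p['position']+w*(z-p['position'][2])/w[2]
E
python3 - <<'E'
from h import *
for n in ["side","scene"]:
    f=np.load(f"pics/{n}0.npz");P=cloud(f['im'],f['d'],f);d=f['d']
    m=((P[...,2]>.14)&(P[...,2]<.165)&(d>0)&(P[...,0]>.25)&(P[...,0]<.75)&(P[...,1]<.1)&(P[...,1]>-.5)).astype(np.uint8)
    k,l,st,ce=cv2.connectedComponentsWithStats(m)
    for i in range(1,k):
        if st[i,4]<150: continue
        Q=P[l==i];r=cv2.minAreaRect(Q[:,:2].astype(np.float32)*1000)
        print(n,st[i],np.median(Q[:,2]),r,cv2.boxPoints(r).round().tolist())
    im=f['im'];
    # things: heights 6..130mm elsewhere
    m=((P[...,2]>.008)&(P[...,2]<.13)&(d>0)&(P[...,0]>.2)&(P[...,0]<.7)&(P[...,1]<.25)&(P[...,1]>-.55)).astype(np.uint8)
    k,l,st,ce=cv2.connectedComponentsWithStats(m)
    for i in range(1,k):
        if st[i,4]<25: continue
        Q=P[l==i];print(' ',st[i],Q.min(0).round(3),Q.max(0).round(3))
f=np.load("pics/side0.npz")
cv2.imwrite("pics/crop.png",cv2.resize(f['im'][130:330,170:340,::-1],None,fx=3,fy=3,interpolation=cv2.INTER_CUBIC)[:600])
E
```

```text
side [ 244  175   81   69 2981] 0.15243952528249327 ((564.6868896484375, -236.82737731933594), (145.12213134765625, 130.65968322753906), 61.36510467529297) [[473.0, -269.0], [587.0, -332.0], [657.0, -204.0], [542.0, -142.0]]
side [ 195  218   71   68 2505] 0.1524409859483402 ((487.0397644042969, -382.1977844238281), (99.61288452148438, 130.4463653564453), 59.4050407409668) [[406.0, -392.0], [518.0, -458.0], [569.0, -373.0], [456.0, -306.0]]
  [ 293  105   78  113 5014] [ 0.552 -0.141  0.019] [0.7   0.214 0.094]
  [279 108  18  36 341] [0.425 0.088 0.008] [0.508 0.21  0.046]
  [253 133  15  41 361] [ 0.387 -0.051  0.009] [0.461 0.056 0.094]
  [214 178  28   9 170] [ 0.332 -0.139  0.008] [ 0.404 -0.089  0.016]
  [ 189  212  137  114 5160] [ 0.393 -0.492  0.008] [ 0.676 -0.2    0.13 ]
  [307 321   7  24  63] [ 0.692 -0.474  0.008] [ 0.7   -0.421  0.016]
  [251 353  29  18 340] [ 0.592 -0.55   0.012] [ 0.656 -0.522  0.023]
scene [310 149  35  28 708] 0.14904462518833023 ((482.8192443847656, -380.3455810546875), (95.87286376953125, 138.69610595703125), 57.82860565185547) [[399.0, -384.0], [516.0, -458.0], [567.0, -377.0], [450.0, -303.0]]
scene [241 156  26  29 520] 0.1493514632122953 ((577.0424194335938, -207.00294494628906), (76.3111801147461, 135.82957458496094), 61.019920349121094) [[499.0, -207.0], [618.0, -273.0], [655.0, -207.0], [536.0, -141.0]]
  [ 111  168  141  101 6260] [ 0.536 -0.214  0.008] [0.7   0.214 0.13 ]
  [308 174  44  36 839] [ 0.387 -0.458  0.008] [ 0.486 -0.304  0.13 ]
  [236 229  10  30 254] [ 0.43  -0.048  0.008] [ 0.458 -0.022  0.092]
  [100 246   8  13  38] [0.669 0.239 0.011] [0.699 0.25  0.034]
  [270 252  26  12  99] [ 0.326 -0.135  0.008] [ 0.398 -0.094  0.013]
  [221 256  17  27 253] [0.383 0.011 0.008] [0.414 0.059 0.072]
  [160 263  34  40 495] [0.42  0.091 0.008] [0.502 0.214 0.042]
```

View pics/crop.png

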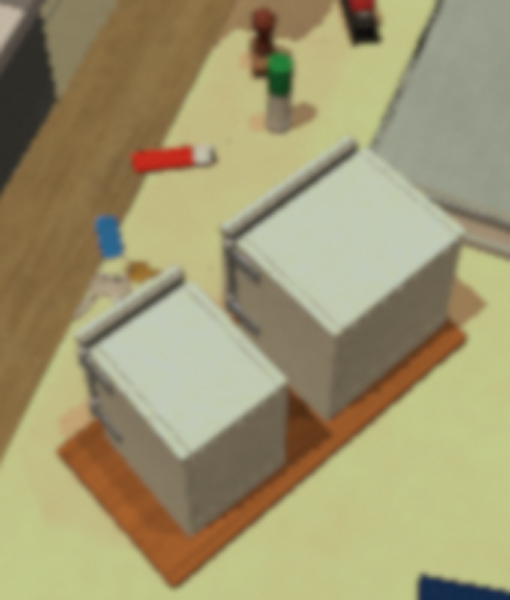

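The wide cupboard is the left (+y) one, with its x axis at about -28.8° yaw. The plate should be at roughly (0.530, -0.166, 0.130). First I close the gripper and turn the tool so its x axis is along the door normal.

Call:
{"op": "play_rows", "data": {
  "rows": [
    [0, 0, 0, 0, 0, 0, 0.88],
    [0, 0, 0, 0, 0, 0, 0.88],
    [0, 0, 0, 0, 0, 0, 0.88],
    [0, 0, 0, 0, 0, 0, 0.88],
    [0, 0, 0, 0, 0, 0, 0.88],
    [0, 0, 0, 0, 0, 0, 0],
    [0, 0, 0, 0, 0, 0, 0],
    [0, 0, 0, 0, 0, 0, 0]
  ]
}}

```text
time: 1.1
eef_pos: [0.1505, -0.5549, 0.2312]
ee_rot: [-0.0, 0.969, -0.248, 0.0]
ft_force: [0.3, 0.5, 0.2]
grip_width: 0.0002
finger_force: 0.0
```

Call:
{"op": "play_rows", "data": {
  "rows": [
    [0, 5, -30, 0, 0, 0, 0],
    [0, 11, -55, 0, 0, 0, 0],
    [0, 11, -58, 0, 0, 0, 0],
    [0, 11, -58, 0, 0, 0, 0],
    [0, 11, -58, 0, 0, 0, 0],
    [0, 11, -58, 0, 0, 0, 0],
    [0, 11, -55, 0, 0, 0, 0],
    [0, 5, -30, 0, 0, 0, 0]
  ]
}}

```text
time: 2.1
eef_pos: [0.4122, -0.2372, 0.2315]
ee_rot: [-0.0, 0.969, -0.247, 0.0]
ft_force: [0.9, -1.0, -0.4]
grip_width: -0.0001
finger_force: 0.0
```

Call:
{"op": "play_rows", "data": {
  "rows": [
    [0, 0, -30, 0, 0, 0, 0],
    [0, 0, -50, 0, 0, 0, 0],
    [0, 0, -38, 0, 0, 0, 0],
    [0, 0, 0, 0, 0, 0, 0],
    [0, 0, 0, 0, 0, 0, 0],
    [0, 0, 0, 0, 0, 0, 0],
    [0, 0, 0, 0, 0, 0, 0],
    [0, 0, 0, 0, 0, 0, 0]
  ]
}}

```text
time: 3.1
eef_pos: [0.4676, -0.1365, 0.2313]
ee_rot: [0.0, 0.968, -0.249, 0.0]
ft_force: [-0.6, 0.6, -0.6]
grip_width: -0.0002
finger_force: 0.0
```

```bash
cat > look.py <<'E'
from h import *
from bench import bot
import sys
def look(tag):
    s=bot.observe();print(s['time'],s['eef_pos'].round(4),s['ft_force'].round(1))
    o=[]
    for n in ["wrist","scene","side"]:
        p=bot.camera_params(n);im,d=bot.capture(n);np.savez(f"pics/{n}{tag}.npz",im=im,d=d,**p);o.append(im[...,::-1])
        P=cloud(im,d,p)
        for zr in [(.145,.16)]:
            m=((P[...,2]>zr[0])&(P[...,2]<zr[1])&(d>0)&(P[...,0]>.25)&(P[...,0]<.75)&(P[...,1]<.1)&(P[...,1]>-.5)).astype(np.uint8)
            k,l,st,ce=cv2.connectedComponentsWithStats(m)
            for i in range(1,k):
                if st[i,4]<60: continue
                Q=P[l==i];r=cv2.minAreaRect(Q[:,:2].astype(np.float32)*1000)
                print(n,st[i],np.median(Q[:,2]).round(4),r[2],cv2.boxPoints(r).round().tolist())
    a=np.hstack(o[:2]);b=np.hstack([o[2],o[2]*0])
    cv2.imwrite(f"pics/all{tag}.png",cv2.resize(np.vstack([a,b]),(800,600),interpolation=cv2.INTER_AREA))
if __name__=="__main__": look(sys.argv[1])
E
python3 look.py 1
```

```text
3.1 [ 0.4676 -0.1365  0.2313] [-0.6  0.6 -0.6]
wrist [  204     0   224    83 17770] 0.1513 61.156009674072266 [[491.0, -275.0], [533.0, -299.0], [601.0, -176.0], [559.0, -153.0]]
wrist [ 478    0   34   78 1853] 0.1508 75.0793228149414 [[463.0, -333.0], [510.0, -346.0], [515.0, -328.0], [468.0, -315.0]]
wrist [473  88  39  19 676] 0.1508 61.15184020996094 [[444.0, -328.0], [454.0, -334.0], [466.0, -313.0], [456.0, -307.0]]
wrist [ 210   94  201   18 3571] 0.1511 61.16582489013672 [[475.0, -265.0], [485.0, -270.0], [551.0, -150.0], [541.0, -144.0]]
scene [302 149  43  26 758] 0.1493 59.20219421386719 [[402.0, -387.0], [515.0, -454.0], [564.0, -372.0], [452.0, -305.0]]
scene [270 154  27  27 523] 0.1495 59.92182159423828 [[468.0, -261.0], [583.0, -327.0], [621.0, -262.0], [506.0, -195.0]]
side [ 244  175   81   68 2833] 0.1525 61.87492752075195 [[474.0, -268.0], [590.0, -330.0], [657.0, -204.0], [541.0, -142.0]]
side [ 195  218   71   67 2376] 0.1526 59.03515625 [[407.0, -388.0], [520.0, -455.0], [569.0, -373.0], [457.0, -306.0]]
```

View pics/all1.png

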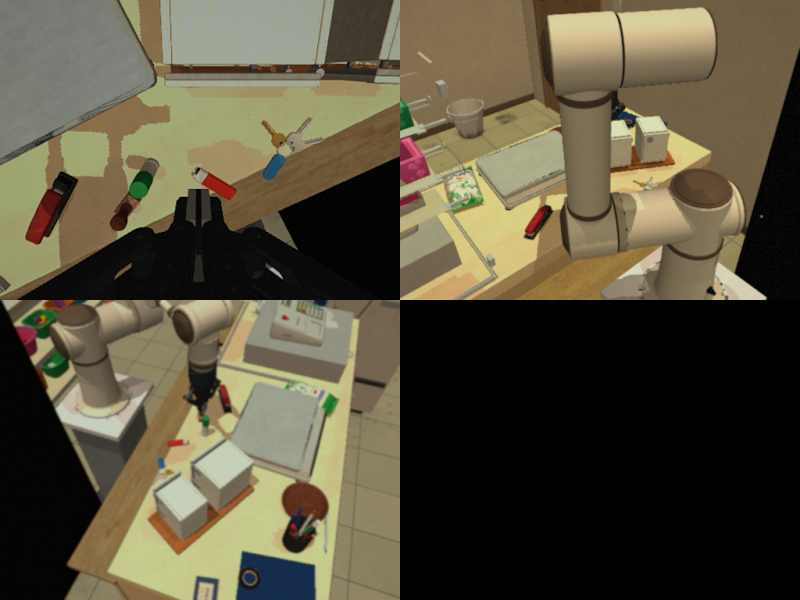

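The wrist view, with its depth, gives the wide door's top strip. The outer-face corners are (0.475,-0.265) at the hinge and (0.541,-0.144) at the free edge, yaw -28.8°, so the plate is at (0.529,-0.166). I go down in front of it and approach.

Call:
{"op": "play_rows", "data": {
  "rows": [
    [0, 0, -4, 30, 0, 0, 0],
    [0, 0, 0, 45, 0, 0, 0],
    [0, 0, 0, 39, 0, 0, 0],
    [0, 15, 0, 0, 0, 0, 0],
    [0, 20, 0, 0, 0, 0, 0],
    [0, 12, 0, 0, 0, 0, 0],
    [0, 0, 0, 0, 0, 0, 0],
    [0, 0, 0, 0, 0, 0, 0]
  ]
}}

```text
time: 4.25
eef_pos: [0.5104, -0.1549, 0.1172]
ee_rot: [-0.0, 0.969, -0.249, -0.0]
ft_force: [-0.5, -0.0, -0.2]
grip_width: 0.0
finger_force: 0.0
```

Call:
{"op": "play_rows", "data": {
  "rows": [
    [0, 2, 0, 0, 0, 0, 0],
    [0, 2, 0, 0, 0, 0, 0],
    [0, 2, 0, 0, 0, 0, 0],
    [0, 2, 0, 0, 0, 0, 0],
    [0, 1, 0, 0, 0, 0, 0],
    [0, 0, 0, 0, 0, 0, 0],
    [0, 0, 0, 0, 0, 0, 0],
    [0, 0, 0, 0, 0, 0, 0]
  ]
}}

```text
time: 5.25
eef_pos: [0.5187, -0.1595, 0.1173]
ee_rot: [0.0, 0.969, -0.249, -0.0]
ft_force: [0.5, 0.3, 0.1]
grip_width: -0.0001
finger_force: 0.0
```

Call:
{"op": "play_rows", "data": {
  "rows": [
    [0, 1, 0, 0, 0, 0, 0],
    [0, 1, 0, 0, 0, 0, 0],
    [0, 0.5, 0, 0, 0, 0, 0],
    [0, 0, 0, 0, 0, 0, 0],
    [0, 0, 0, 0, 0, 0, 0],
    [0, 0, 0, 0, 0, 0, 0],
    [0, 0, 0, 0, 0, 0, 0],
    [0, 0, 0, 0, 0, 0, 0]
  ]
}}

```text
time: 6.25
eef_pos: [0.5209, -0.1606, 0.1172]
ee_rot: [-0.0, 0.969, -0.249, -0.0]
ft_force: [-2.8, 4.0, 1.8]
grip_width: 0.0002
finger_force: 2.1
```

Call:
{"op": "play_rows", "data": {
  "rows": [
    [0, 1, 0, 0, 0, 0, 0],
    [0, 1, 0, 0, 0, 0, 0],
    [0, 1, 0, 0, 0, 0, 0],
    [0, 0, 0, 0, 0, 0, 0],
    [0, 0, 0, 0, 0, 0, 0],
    [0, 0, 0, 0, 0, 0, 0],
    [0, 0, 0, 0, 0, 0, 0],
    [0, 0, 0, 0, 0, 0, 0]
  ]
}}

```text
time: 7.25
eef_pos: [0.5235, -0.1622, 0.1172]
ee_rot: [-0.0, 0.969, -0.249, -0.0]
ft_force: [-1.0, 3.0, 0.5]
grip_width: 0.0003
finger_force: 1.3
```

Call:
{"op": "play_rows", "data": {
  "rows": [
    [0, 1, 0, 0, 0, 0, 0],
    [0, 0, 0, 0, 0, 0, 0],
    [0, 0, 0, 0, 0, 0, 0],
    [0, -10, 0, 0, 0, 0, 0],
    [0, -30, 0, 0, 0, 0, 0],
    [0, -45, 0, 0, 0, 0, 0],
    [0, -35, 0, 0, 0, 0, 0],
    [0, 0, 0, 0, 0, 0, 0]
  ]
}}

```text
time: 8.25
eef_pos: [0.418, -0.1042, 0.1171]
ee_rot: [0.0, 0.969, -0.249, 0.0]
ft_force: [0.6, -0.6, 0.1]
grip_width: -0.0001
finger_force: 0.0
```

```bash
python3 look.py 2
```

```text
8.25 [ 0.418  -0.1042  0.1171] [ 0.6 -0.6  0.1]
wrist [  232     0   280   153 10601] 0.1511 0.22604550421237946 [[472.0, -133.0], [472.0, -227.0], [485.0, -227.0], [484.0, -133.0]]
wrist [ 218  268   72   59 1260] 0.1536 60.98588180541992 [[401.0, -112.0], [423.0, -124.0], [436.0, -100.0], [414.0, -88.0]]
scene [302 149  43  26 750] 0.1492 59.335052490234375 [[402.0, -387.0], [520.0, -457.0], [569.0, -375.0], [451.0, -305.0]]
scene [281 154  18  29 237] 0.1494 51.540836334228516 [[446.0, -248.0], [569.0, -345.0], [595.0, -313.0], [472.0, -215.0]]
side [242 164  24  49 267] 0.1521 0.8809685111045837 [[471.0, -133.0], [473.0, -277.0], [487.0, -277.0], [485.0, -132.0]]
side [ 249  179   76   64 2517] 0.1525 60.83670425415039 [[490.0, -275.0], [587.0, -330.0], [657.0, -206.0], [559.0, -151.0]]
side [ 195  218   71   67 2386] 0.1525 59.63734436035156 [[406.0, -389.0], [520.0, -456.0], [568.0, -373.0], [455.0, -306.0]]
```

View pics/all2.png

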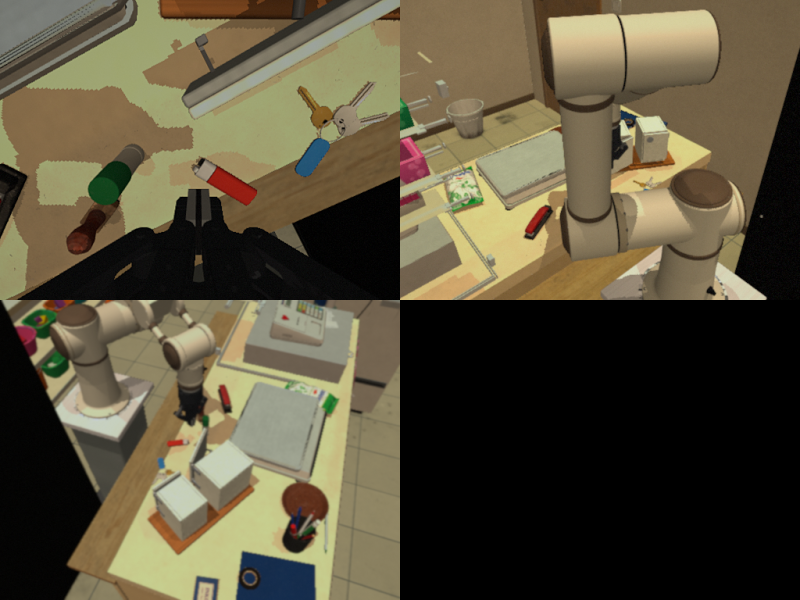

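The picture shows the wide door sprung ajar, at about 0.5 rad: its top strip runs from (0.486,-0.27) to (0.478,-0.133). The narrow door is still shut. Next I go round the free edge into the gap.

Call:
{"op": "play_rows", "data": {
  "rows": [
    [0, 0, -30, 0, 0, 0, 0],
    [0, 0, -34, 0, 0, 0, 0],
    [0, 30, 0, 0, 0, 0, 0],
    [0, 40, 0, 0, 0, 0, 0],
    [0, 28, 0, 0, 0, 0, 0],
    [0, 0, 0, 0, 0, 0, 0],
    [0, 0, 0, 0, 0, 0, 0],
    [0, 0, 0, 0, 0, 0, 0]
  ]
}}

```text
time: 9.4
eef_pos: [0.5356, -0.0957, 0.1171]
ee_rot: [-0.0, 0.969, -0.249, -0.0]
ft_force: [0.5, 0.1, 0.3]
grip_width: -0.0
finger_force: 0.0
```

Call:
{"op": "play_rows", "data": {
  "rows": [
    [0, 4, 15, 0, 0, 0, 0],
    [0, 4, 15, 0, 0, 0, 0],
    [0, 4, 15, 0, 0, 0, 0],
    [0, 4, 15, 0, 0, 0, 0],
    [0, 0, 0, 0, 0, 0, 0],
    [0, 0, 0, 0, 0, 0, 0],
    [0, 0, 0, 0, 0, 0, 0],
    [0, 0, 0, 0, 0, 0, 0]
  ]
}}

```text
time: 10.4
eef_pos: [0.5212, -0.1558, 0.1173]
ee_rot: [-0.0, 0.969, -0.249, -0.0]
ft_force: [0.9, -0.1, -0.6]
grip_width: 0.0004
finger_force: 0.0
```

Call:
{"op": "play_rows", "data": {
  "rows": [
    [0, -6, 9, 0, 0, 0, 0],
    [0, -6, 9, 0, 0, 0, 0],
    [0, -8, 4, 0, 0, 0, 0],
    [0, -8, 4, 0, 0, 0, 0],
    [0, -9, 5, 0, 0, 0, 0],
    [0, -7, 6, 0, 0, 0, 0],
    [0, -7, 6, 0, 0, 0, 0],
    [0, -6, 7, 0, 0, 0, 0]
  ]
}}

```text
time: 11.4
eef_pos: [0.4465, -0.1727, 0.1173]
ee_rot: [-0.0, 0.969, -0.249, -0.0]
ft_force: [1.5, -0.8, 0.3]
grip_width: -0.0
finger_force: 0.3
```

Call:
{"op": "play_rows", "data": {
  "rows": [
    [0, -5, 7, 0, 0, 0, 0],
    [0, -5, 8, 0, 0, 0, 0],
    [0, -5, 8, 0, 0, 0, 0],
    [0, -3, 8, 0, 0, 0, 0],
    [0, -3, 9, 0, 0, 0, 0],
    [0, -2, 9, 0, 0, 0, 0],
    [0, 0, 0, 0, 0, 0, 0],
    [0, 0, 0, 0, 0, 0, 0]
  ]
}}

```text
time: 12.4
eef_pos: [0.4033, -0.2044, 0.1173]
ee_rot: [-0.0, 0.969, -0.249, -0.0]
ft_force: [0.1, 0.1, -0.0]
grip_width: -0.0
finger_force: 0.0
```

```bash
python3 look.py 3
```

```text
12.4 [ 0.4033 -0.2044  0.1173] [ 0.1  0.1 -0. ]
wrist [ 446    6   66   47 2702] 0.1508 59.0593147277832 [[444.0, -327.0], [454.0, -333.0], [466.0, -313.0], [456.0, -307.0]]
wrist [ 291   24   59  277 9614] 0.1511 59.541297912597656 [[389.0, -230.0], [478.0, -282.0], [484.0, -271.0], [395.0, -219.0]]
wrist [ 217  268   73   59 1267] 0.1536 60.381431579589844 [[386.0, -212.0], [408.0, -224.0], [421.0, -200.0], [399.0, -188.0]]
scene [316 149  29  25 522] 0.1494 58.46220397949219 [[402.0, -386.0], [518.0, -456.0], [557.0, -392.0], [442.0, -321.0]]
scene [266 154  21  24 413] 0.1493 49.2403564453125 [[488.0, -243.0], [584.0, -326.0], [624.0, -280.0], [527.0, -197.0]]
scene [294 192  19  12  96] 0.1497 58.49848175048828 [[355.0, -211.0], [391.0, -233.0], [414.0, -194.0], [379.0, -172.0]]
side [ 213  177  112   66 2772] 0.1525 61.02457809448242 [[382.0, -228.0], [583.0, -339.0], [657.0, -205.0], [457.0, -94.0]]
side [ 195  218   71   67 2375] 0.1525 59.061614990234375 [[407.0, -388.0], [520.0, -456.0], [569.0, -373.0], [456.0, -306.0]]
```

View pics/all3.png

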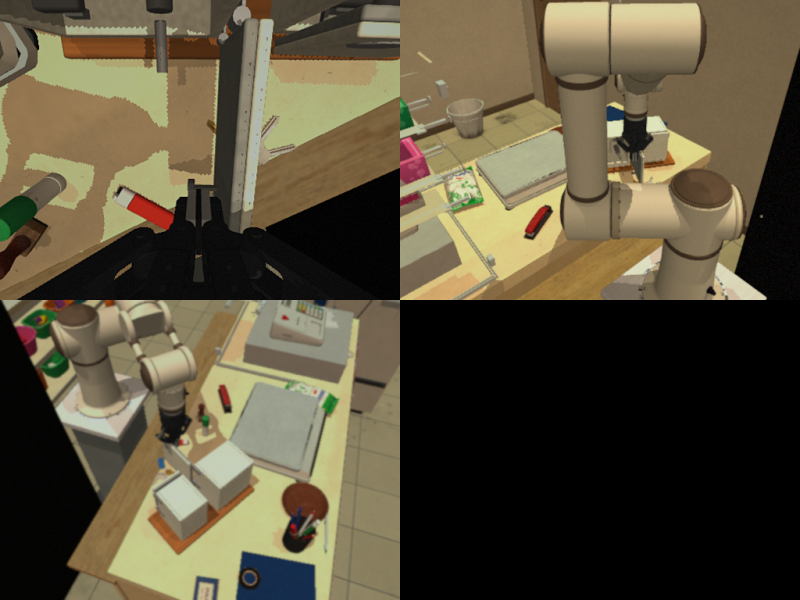

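The door now stands at about 1.54 rad, its top strip running from (0.48,-0.28) to (0.39,-0.22). The narrow cupboard is shut and the other things are untouched. Now I back the finger off behind the door, then lift it.

Call:
{"op": "play_rows", "data": {
  "rows": [
    [0, 0, -10, 0, 0, 0, 0],
    [0, 0, -20, 0, 0, 0, 0],
    [0, 0, -20, 0, 0, 0, 0],
    [0, 0, 0, -30, 0, 0, 0],
    [0, 0, 0, -45, 0, 0, 0],
    [0, 0, 0, -30, 0, 0, 0],
    [0, 0, 0, 0, 0, 0, 0],
    [0, 0, 0, 0, 0, 0, 0]
  ]
}}

```text
time: 13.55
eef_pos: [0.4271, -0.1599, 0.2213]
ee_rot: [-0.0, 0.969, -0.249, -0.001]
ft_force: [-0.9, -0.0, 0.6]
grip_width: 0.0001
finger_force: 0.0
```

```bash
python3 look.py 4; python3 -c "
from bench import bot
print(bot.observe()['ft_force']);print(bot.sign_off())"
```

```text
13.55 [ 0.4271 -0.1599  0.2213] [-0.9 -0.   0.6]
wrist [ 135    0  234   43 9595] 0.1512 61.19071578979492 [[491.0, -275.0], [510.0, -286.0], [578.0, -163.0], [558.0, -152.0]]
wrist [ 435    0   77   38 2683] 0.151 59.97605895996094 [[448.0, -357.0], [465.0, -367.0], [489.0, -326.0], [472.0, -316.0]]
wrist [ 430   47   82   24 1698] 0.1509 59.343170166015625 [[429.0, -352.0], [440.0, -358.0], [466.0, -313.0], [456.0, -307.0]]
wrist [ 337   55   45  195 3741] 0.151 59.943878173828125 [[359.0, -213.0], [478.0, -282.0], [484.0, -271.0], [365.0, -202.0]]
scene [302 149  43  26 750] 0.1493 58.21577072143555 [[402.0, -385.0], [516.0, -455.0], [566.0, -374.0], [452.0, -303.0]]
scene [268 162  12  16 118] 0.149 56.81426239013672 [[508.0, -230.0], [570.0, -270.0], [587.0, -243.0], [526.0, -203.0]]
scene [286 162  10  14  72] 0.1491 41.53965759277344 [[479.0, -263.0], [527.0, -316.0], [545.0, -299.0], [498.0, -246.0]]
scene [297 174  16  30 143] 0.1494 59.93620681762695 [[354.0, -211.0], [472.0, -279.0], [479.0, -268.0], [361.0, -199.0]]
side [207 173  40  40 294] 0.1521 59.641395568847656 [[359.0, -213.0], [480.0, -284.0], [487.0, -272.0], [366.0, -201.0]]
side [ 248  179   77   64 2514] 0.1526 61.00943374633789 [[487.0, -274.0], [588.0, -330.0], [657.0, -205.0], [556.0, -149.0]]
side [ 195  218   71   66 2368] 0.1525 59.115623474121094 [[407.0, -388.0], [519.0, -455.0], [568.0, -373.0], [456.0, -306.0]]
[ 0.56026087 -0.08749905 -0.32174691]
the job is handed in; nothing more can be done
None
```

The wide door stands open at about 1.55 rad (measured), the narrow cupboard is still shut, the arm is clear of everything, and I handed the job in at about 14 s; the hand-in gave no verdict.

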